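# Offer the tangerine dish

## Task

The cream jar is in the way on the oval mat: stand it upright, wholly on the white coaster, and let go of it. Then pick up the tangerine dish by its wooden handle, lift it straight up clear of the table before turning it, and turn it a quarter turn so that the handle runs the long way of the mat; finish still holding it, still and level, over the middle of the mat with about 4 cm of air beneath it and the tangerine in its middle. Keep the dish level and the tangerine near its middle all the time, and leave the flask, lotion bottle, remote and tissue pack where they are.

Things in the scene. Friction and masses are not known exactly. Their poses are not given: they have to be found in the camera images.
- mat: dark grey oval woven mat, fixed to the table, 320 mm long and 220 mm wide, 3 mm thick. Origin at the centre of its underside, on the table; its y axis runs the long way, x the short way.
- jar: white screw-top cream jar with a blue band, plain round cylinder 56 mm in diameter and 50 mm tall, about 150 g, standing near the middle of the mat at the start. Origin at the centre of its underside, z up.
- coaster: round white stone coaster, fixed, 110 mm in diameter, 6 mm thick, off one end of the mat (the dish is off the other end). Origin at the centre of its underside, on the table.
- dish: round blue fruit dish, 172 mm in diameter, about 300 g, loose on the table off one end of the mat. Rim 20 mm high; inside a shallow cone (6 degrees; 7 mm above the underside at the centre) keeps the tangerine in the middle unless jerked (above about 1 m/s2) or tipped. Slanting brass posts at +x and -x carry a handle bar over its centre. Origin at the centre of the underside, z up.
- handle (a point): centre of the dish's straight, level wooden handle bar, 111 mm above the dish's underside, on the dish's axis; axes as the dish. The bar runs along x: 130 mm long, 14 mm thick (along y), 22 mm tall, from 100 to 122 mm above the underside. At the start it runs across the mat's long axis (within about 5 degrees).
- tangerine: orange tangerine, a ball of 56 mm diameter, about 90 g, lying loose in the middle of the dish. Origin at its centre, 35 mm above the dish's underside (its top is 37 mm below the bottom of the handle bar); its axes roll with it.
- flask: tall black flask, 70 mm in diameter, 200 mm tall, standing on the right; leave alone. Origin at the centre of its underside.
- lotion: white lotion bottle with blue label and cap, 56 mm in diameter, 150 mm tall, on the left; leave alone. Origin at the centre of its underside.
- remote: black remote control, 46 x 170 x 18 mm, lying beyond the mat; leave alone. Origin at the centre of its underside, long along its y.
- tissues: lilac tissue pack, 110 x 200 x 75 mm, on the left; leave alone. Origin at the centre of its underside, long along its y.
Not all that is in view belongs to the job. What is meant by the dish is not purple or turquoise, and is the smaller of those in its own colour.

How it is judged:
By the outcome, as a careful person would: the job done as asked, in the order asked, and still so for the second after the job is handed in, while the arm keeps its last pose, push and grip.
It also fails if it takes over 67 s, if anything falls off the work surface, if the arm or the gripper's body presses on something with over 40 N, if the wrist force passes 120 N, or if a joint passes its speed limit or range.

## Robot

A 7-joint arm with a two-finger parallel gripper is mounted at the origin on the work surface. World frame = base frame: x ahead of the robot, y to its left, z up, the work surface at z = 0. Lengths are in m, angles in rad, forces in N, time in s.
With the tool pointing down it reaches from about 0.35 to 0.9 m from the base axis. Payload 8.1 kg.
Tool frame: the origin (TCP) lies midway between the tips of the shut fingers; the grasp point (between the pads) lies 19 mm behind it; z points along the fingers, y is the line along which they close (so a half turn about z gives the same grasp; the last joint's range is limited). The gripper opens to 92 mm and grips with 3 to 60 N. Pads are 19 mm wide; open, the fingers measure 130 mm over their backs; the gripper's body (75 mm by 190 mm) begins 47 mm behind the grasp point.
Start: joints at [-0.103, 0.434, 0.025, 1.573, -0.012, 1.134, -0.075], TCP at [0.625, -0, 0.227] pointing down, gripper open.
Joint ranges: [-2.62, 2.62], [-0.44, 2.09], [-1.27, 1.32], [0.08, 2.57], [-1.32, 4.46], [0.12, 2], [-2.74, 2.74]. Speed limits (rad/s): [2.22, 2.22, 3.01, 3.01, 3.14, 3.14, 3.14].

## Interface

Orientations are given as a rotation vector (axis times angle).
In Python, from cell import arm gives the robot as it stands.
- The arm moves only by the tool send_rows, never from a script. Its argument "increments" is a list of rows, each a list of 3 entries, a list of its own where there are three numbers: the finger opening in cm, from 0 to 9.18, then the shift along the tool's x, y, z in cm, then the turn, a rotation vector about the tool's x, y, z in rad. A call has 1 to 5 rows; each row shifts and turns the commanded pose from where the row before left it, along the tool's axes as they then stand; what a row does not reach is not made up. A row lasts 1/10 s, in which the tool goes at most 50 mm and 8.59 degrees, less where a joint would pass 70% of its speed; a pose out of reach is approached as far as the arm can. A call is refused whole if a number of a shift passes 5 or a number of a turn 0.15, either way. A call with a gripper value outside its range is refused whole. The fingers move at their own pace and stop on an object; "force" is the grip in N (left out, the last holds). Time passes only in rows, so rows that do not move let the fingers close. It gives the time, the measured TCP pose, the force, the opening and the grip force at its end, in the units of the state.
- arm.observe(): the state, without advancing time (a new reading comes with each control period).
- arm.get_image(name): name is "scene" or "side" or "wrist"; returns the picture (400x640x3 uint8, red, green, blue); there is no depth.
- arm.camera_params(name): a dict with "camera_matrix" (3x3 intrinsics, pixels), "k1" (the pictures are not rectified: a ray, as slopes to the right and down, at radius r is drawn at 1 + k1 r^2 times it, then the intrinsics apply), "R" (3x3) and "t" (3): a world point X has camera coordinates R X + t. Camera axes: x right, y down, z forward; pixel columns grow to the right and rows downward; lengths in m; the calibration is good to about 2 mm. A picture is of the moment at which its call begins: read the wrist's pose just before it. camera_params takes no time and is no camera call; for the wrist camera it gives the pose at the moment of the call.
- arm.sign_off(): hands the job in; it is judged then, once.
The state is a dict: "clock": time; "joints": joint angles; "dq": joint speeds; "joint_efforts": joint torques, N m; "position": TCP position; "ee_rot": TCP orientation; "force": force on the tool from outside, world axes, zero at the start; "ft_torque": the same for the moment, N m; "width": opening from 0.0 (shut) to 1.0 (fully open); "gripper_force": force on a finger pad.
Only numpy, scipy, OpenCV 4.12 (cv2) and the standard library are available. Lean on these libraries where they do the work, as an engineer would, in place of code of your own. Each camera call takes 0.05 s, during which the arm holds its last target. There are 200 camera calls.

## Working session

There is one attempt and no reset: what is moved stays moved. The work goes in short steps, Python scripts to look and compute and a tool call to move; the robot and the scene stay as the last step left them, time stands still between calls to the robot, and variables do not carry over. Pictures are saved under pics/ and viewed, at most 10 in all, crops included, and the job is handed in when it is done.

Besides the shell and the picture viewer there is one more tool, called as a command line: name --argument value ..., lists and objects as JSON in quotes. send_rows: Moves the arm, as the interface text tells. Its arguments: {"type":"object","properties":{"increments":{"type":"array"},"force":{"type":"number"}},"required":["increments"]}

```bash
mkdir -p pics
python3 - <<'E'
from cell import arm
import cv2,numpy as np
s=arm.observe();print(s)
ims=[]
for n in("scene","side","wrist"):
    im=arm.get_image(n)[:,:,::-1].copy();cv2.imwrite(f"pics/{n}0.png",im)
    p=arm.camera_params(n);print(n,{k:np.round(v,4).tolist() for k,v in p.items()})
E
```

```text
{'clock': 0.0, 'joints': array([-0.10256266,  0.43522748,  0.02495575,  1.57412261, -0.01159605,
        1.13400476, -0.07510311]), 'dq': array([ 1.36820985e-03, -3.91033083e-04, -1.01636078e-03,  4.73577551e-05,
        7.58352126e-04,  3.18471401e-04, -1.96747956e-03]), 'joint_efforts': array([ 3.89017032e-04, -6.67853522e+01,  9.84863900e-01, -3.14464223e+01,
       -6.05165795e-02,  4.27553023e-02,  1.12382318e-04]), 'position': array([ 6.24469919e-01, -7.35606914e-05,  2.25932126e-01]), 'ee_rot': array([-2.22081040e+00, -2.22060338e+00,  1.94727576e-03]), 'force': array([-0.71824639, -0.20332663, -0.23443371]), 'ft_torque': array([-0.00631217, -0.01857244,  0.0305041 ]), 'gripper_force': 0.0, 'width': 0.9989232319921467}
scene {'camera_matrix': [[445.3375, 0.0, 326.7574], [0.0, 445.3375, 201.4237], [0.0, 0.0, 1.0]], 'k1': -0.0812, 'R': [[-0.5905, 0.807, -0.0135], [0.4486, 0.3142, -0.8367], [-0.6709, -0.5001, -0.5475]], 't': [0.3047, -0.1822, 1.737]}
side {'camera_matrix': [[430.4594, 0.0, 326.2611], [0.0, 430.4594, 203.8113], [0.0, 0.0, 1.0]], 'k1': 0.0005, 'R': [[-0.8739, -0.4858, 0.0159], [-0.3109, 0.5336, -0.7865], [0.3736, -0.6923, -0.6174]], 't': [0.4541, 0.2277, 1.4674]}
wrist {'camera_matrix': [[297.8999, 0.0, 318.327], [0.0, 297.8999, 201.142], [0.0, 0.0, 1.0]], 'k1': -0.0055, 'R': [[1.0, 0.0001, -0.0018], [0.0006, -0.9654, 0.2608], [-0.0017, -0.2608, -0.9654]], 't': [-0.623, -0.0333, 0.391]}
```

View pics/scene0.png

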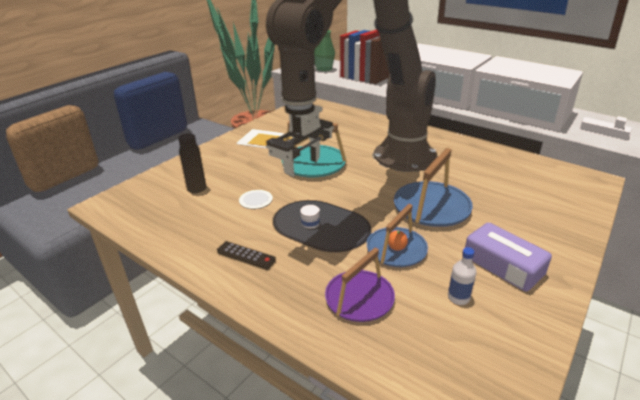

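View pics/side0.png

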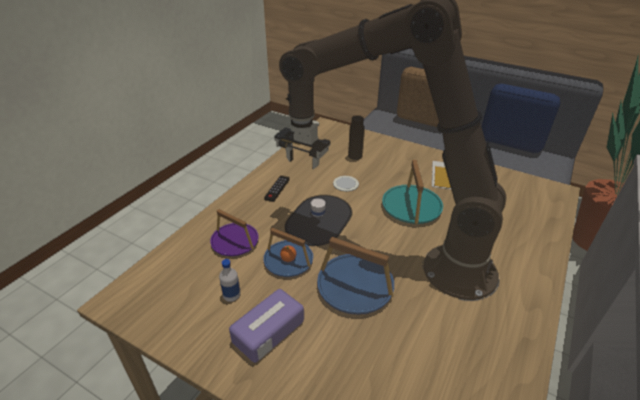

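Candidates for the dish, in scene pixels: turquoise (317,160), large blue (432,203), small blue with the tangerine (397,246), purple (360,295). The one at (397,246) fits: it is blue, the smaller of the two blue ones, and holds the tangerine. I'll confirm it in an enlarged crop and measure.

```bash
cat > h.py <<'E'
import numpy as np,cv2
from cell import arm
def ray(n,uv,p=None):
    p=p or arm.camera_params(n);K=np.array(p["camera_matrix"]);R=np.array(p["R"]);t=np.array(p["t"])
    d=cv2.undistortPoints(np.array([[uv]],float),K,np.array([p["k1"],0,0,0.]))[0,0]
    return -R.T@t,R.T@np.array([d[0],d[1],1])
def onz(n,uv,z,p=None):
    c,d=ray(n,uv,p);return c+d*(z-c[2])/d[2]
def tri(u,v,a="scene",b="side"):
    c1,d1=ray(a,u);c2,d2=ray(b,v)
    s=np.linalg.lstsq(np.c_[d1,-d2],c2-c1,rcond=None)[0]
    A=c1+s[0]*d1;B=c2+s[1]*d2;return (A+B)/2,np.linalg.norm(A-B)
def proj(n,X,p=None):
    p=p or arm.camera_params(n)
    return cv2.projectPoints(np.atleast_2d(np.array(X,float)),cv2.Rodrigues(np.array(p["R"]))[0],np.array(p["t"]),np.array(p["camera_matrix"]),np.array([p["k1"],0,0,0.]))[0][:,0]
E
python3 - <<'E'
from h import *
np.set_printoptions(precision=4,suppress=True)
for n,u,v,z in [("matc",(322,225),(319,219),.003),("coaster",(256,199),(346,184),.006),("dish",(397,247),(288,259),.012),("bigblue",(432,205),(356,284),.01),("purple",(360,296),(234,240),.01),("turq",(316,161),(412,205),.01),("flaskbot",(195,188),(356,157),0),("lotionbot",(461,300),(230,298),0),("jar top",(310,210),(318,203),.053),("tang",(398,240),(288,254),.035)]:
    print(n,onz("scene",u,z),onz("side",v,z),tri(u,v))
a=cv2.imread("pics/scene0.png")[185:285,340:460];b=cv2.imread("pics/side0.png")[185:285,250:370]
o=np.hstack([cv2.resize(x,None,fx=3.3,fy=3.3,interpolation=cv2.INTER_CUBIC) for x in(a,b)])
w=cv2.imread("pics/wrist0.png");w=cv2.copyMakeBorder(cv2.resize(w,(395,247)),0,0,0,o.shape[1]-395,cv2.BORDER_CONSTANT)
cv2.imwrite("pics/crop.png",np.vstack([o,w]));print(o.shape)
E
```

```text
matc [0.5608 0.0149 0.003 ] [0.5478 0.0071 0.003 ] (array([ 0.5507,  0.005 , -0.0037]), np.float64(0.00668750747277345))
coaster [ 0.5735 -0.2486  0.006 ] [ 0.5617 -0.2498  0.006 ] (array([ 0.5656, -0.2576, -0.0009]), np.float64(0.0012365931411811996))
dish [0.5333 0.2567 0.012 ] [0.5287 0.255  0.012 ] (array([0.5299, 0.2544, 0.0096]), np.float64(0.00200928642380712))
bigblue [0.2788 0.2449 0.01  ] [0.2768 0.2381 0.01  ] (array([0.2765, 0.242 , 0.0103]), np.float64(0.0056098069151647965))
purple [0.7514 0.2737 0.01  ] [0.7507 0.2704 0.01  ] (array([0.7504, 0.2721, 0.0098]), np.float64(0.0028003179038903563))
turq [ 0.2537 -0.2422  0.01  ] [ 0.2636 -0.2494  0.01  ] (array([ 0.261 , -0.2376,  0.0166]), np.float64(0.004061034933391887))
flaskbot [ 0.639  -0.4823  0.    ] [ 0.6241 -0.4768  0.    ] (array([ 0.631 , -0.4933, -0.0094]), np.float64(0.002934101968289086))
lotionbot [0.6118 0.4806 0.    ] [0.6003 0.4804 0.    ] (array([ 0.6044,  0.4778, -0.0066]), np.float64(0.0022381778478777637))
jar top [ 0.5748 -0.0182  0.053 ] [ 0.5696 -0.0225  0.053 ] (array([ 0.5705, -0.0228,  0.0505]), np.float64(0.0033270924680365403))
tang [0.5306 0.2564 0.035 ] [0.5285 0.2536 0.035 ] (array([0.5287, 0.2546, 0.0343]), np.float64(0.002513562807083638))
(330, 792, 3)
```

View pics/crop.png

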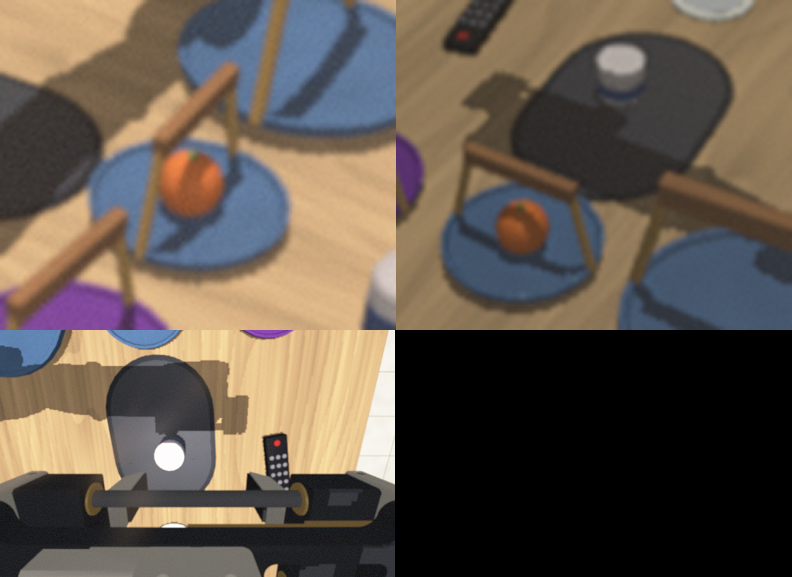

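Confirmed: small blue dish at scene (397,246) / side (288,257), holding the tangerine, bar along world x. The wrist view shows the jar top at about wrist pixel (274,204). I'll measure jar and mat from the wrist picture.

Run:
```python
from h import *
np.set_printoptions(precision=4,suppress=True)
im=cv2.imread("pics/wrist0.png");hsv=cv2.cvtColor(im,cv2.COLOR_BGR2HSV)
w=((hsv[...,2]>190)&(hsv[...,1]<40)).astype(np.uint8);w[:, :220]=0;w[:,340:]=0
n,l,st,c=cv2.connectedComponentsWithStats(w)
for i in range(1,n):
    if st[i,4]>60: print("white",st[i],c[i],onz("wrist",c[i],.053),onz("wrist",c[i],.006))
# mat edges: dark low-sat
for v in (60,80,100,130,150,170,190,210):
    r=hsv[v].astype(int);m=(r[:,1]<60)&(r[:,2]<130);xs=np.where(m[150:380])[0]+150
    if len(xs): print(v,onz("wrist",(xs[0],v),.003)[:2],onz("wrist",(xs[-1],v),.003)[:2])
m=((hsv[...,1]<60)&(hsv[...,2]<130));col=np.where(m[:200,258])[0];print("top",col[0],onz("wrist",(258,col[0]),.003))
# coaster in scene/side
for nm in("scene","side"):
    a=cv2.cvtColor(cv2.imread(f"pics/{nm}0.png"),cv2.COLOR_BGR2HSV)
    k=((a[...,1]<50)&(a[...,2]>150)).astype(np.uint8);n,l,st,c=cv2.connectedComponentsWithStats(k)
    for i in range(1,n):
        if 60<st[i,4]<1500 and (np.hypot(*(c[i]-((256,199)if nm=="scene" else(346,184))))<15): print(nm,st[i],c[i],onz(nm,c[i],.006))
    # mat
    k=((a[...,1]<90)&(a[...,2]<95)).astype(np.uint8)
    n,l,st,c=cv2.connectedComponentsWithStats(k)
    for i in range(1,n):
        if st[i,4]>1500: print(nm,"dark",st[i],c[i],onz(nm,c[i],.003))
```

```text
white [ 250  182   49   46 1804] [273.7007 204.2766] [ 0.5715 -0.0236  0.053 ] [ 0.5641 -0.0369  0.006 ]
white [263 313  37   7 199] [280.8141 316.5729] [ 0.5747 -0.1742  0.053 ] [ 0.5678 -0.2088  0.006 ]
60 [0.4833 0.1392] [0.612 0.139]
80 [0.4618 0.1172] [0.6346 0.117 ]
100 [0.4494 0.0944] [0.6482 0.0942]
130 [0.4413 0.0587] [0.6563 0.0587]
150 [0.4407 0.034 ] [0.6582 0.0339]
170 [0.4427 0.0083] [0.6601 0.0084]
190 [ 0.4447 -0.0182] [ 0.6621 -0.0181]
210 [ 0.4469 -0.0458] [ 0.6628 -0.0456]
top 26 [0.5537 0.175  0.003 ]
scene [239 190  34  19 493] [255.3185 198.8722] [ 0.5742 -0.251   0.006 ]
scene dark [ 265    0   77  103 4695] [299.7644  44.4381] [-1.1292 -1.448   0.003 ]
scene dark [ 374    0  169  172 8061] [417.7205  96.3753] [-0.6197 -0.2502  0.003 ]
scene dark [    0    56   206   151 11851] [114.1317 124.5574] [ 0.4878 -1.2507  0.003 ]
scene dark [ 274  201   97   52 3193] [324.4629 227.3943] [0.5663 0.0283 0.003 ]
scene dark [   0  225  113   92 5201] [ 61.3038 272.3447] [ 1.1517 -0.4373  0.003 ]
side [333 176  26  14 283] [345.4523 182.5618] [ 0.5686 -0.2581  0.006 ]
side dark [  246     0   358   301 38357] [446.9587 125.0061] [ 0.3445 -1.0078  0.003 ]
side dark [  556    54    84   346 15237] [607.862  287.7446] [-0.4461 -0.1658  0.003 ]
side dark [ 271  195   82   70 2505] [316.7665 221.1752] [0.5488 0.0227 0.003 ]
```

send_rows --increments '[[9.18,[-1.2,-2.6,1],[0,0,0]],[9.18,[-1.2,-2.7,2],[0,0,0]],[9.18,[0,0,4],[0,0,0]],[9.18,[0,0,4],[0,0,0]],[9.18,[0,0,3],[0,0,0]]]' --force 15

```text
clock: 0.65
position: [0.5709, -0.0242, 0.0847]
ee_rot: [-2.221, -2.22, 0.002]
force: [-0.5, 0.6, -0.4]
width: 0.997
gripper_force: 0.0
```

Run:
```python
from h import *
s=arm.observe();print(s["position"],s["ee_rot"])
cv2.imwrite("pics/wrist1.png",arm.get_image("wrist")[:,:,::-1])
```

```text
[ 0.57085015 -0.02416814  0.08470168] [-2.22096285e+00 -2.22044868e+00  1.75725882e-03]
```

View pics/wrist1.png

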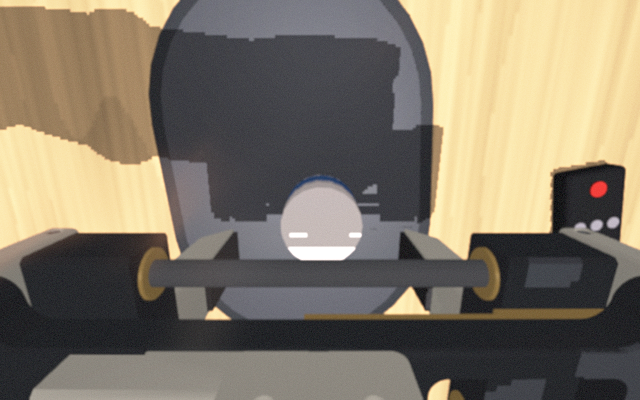

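The jar top is at (321,222), centred between the fingers (205 and 430). I'll go down and close.

send_rows --increments '[[9.18,[0,0,3],[0,0,0]],[9.18,[0,0,2.4],[0,0,0]],[9.18,[0,0,1.3],[0,0,0]],[9.18,[0,0,0.6],[0,0,0]],[9.18,[0,0,0],[0,0,0]]]'

```text
clock: 1.2
position: [0.572, -0.024, 0.0138]
ee_rot: [-2.221, -2.221, 0.001]
force: [0.8, 0.2, 0.9]
width: 0.999
gripper_force: 0.0
```

send_rows --increments '[[5,[0,0,0],[0,0,0]],[5,[0,0,0],[0,0,0]],[5,[0,0,0],[0,0,0]],[5,[0,0,0],[0,0,0]],[5,[0,0,0],[0,0,0]]]' --force 15

```text
clock: 1.7
position: [0.5722, -0.024, 0.014]
ee_rot: [2.221, 2.221, 0.001]
force: [1.1, -0.3, 1.1]
width: 0.613
gripper_force: 0.6
```

send_rows --increments '[[5,[0,0,0],[0,0,0]],[5,[0,0,0],[0,0,0]],[5,[0,0,-1],[0,0,0]],[5,[0,0,-2],[0,0,0]],[5,[0,0,-2],[0,0,0]]]'

```text
clock: 2.2
position: [0.5714, -0.024, 0.0643]
ee_rot: [-2.221, -2.221, 0.002]
force: [0.3, 0.5, -2.3]
width: 0.611
gripper_force: 15.0
```

send_rows --increments '[[5,[-1,0,0],[0,0,0]],[5,[-2,0,0],[0,0,0]],[5,[-3,0,0],[0,0,0]],[5,[-3.5,0,0],[0,0,0]],[5,[-3.5,0,0],[0,0,0]]]'

```text
clock: 2.7
position: [0.5712, -0.1557, 0.0631]
ee_rot: [-2.221, -2.221, 0.001]
force: [-0.4, 0.2, -0.8]
width: 0.609
gripper_force: 15.0
```

send_rows --increments '[[5,[-3.5,0,0],[0,0,0]],[5,[-3,0,0],[0,0,0]],[5,[-2,0,0],[0,0,0]],[5,[-1.3,0,0],[0,0,0]],[5,[0,0,0],[0,0,0]]]'

```text
clock: 3.2
position: [0.571, -0.2546, 0.0632]
ee_rot: [2.225, 2.218, -0.002]
force: [0.2, -0.4, -1.9]
width: 0.609
gripper_force: 15.0
```

Run:
```python
from h import *
np.set_printoptions(precision=4,suppress=True)
s=arm.observe();print(s["position"],s["ee_rot"],s["width"],s["gripper_force"])
p=arm.camera_params("wrist");w=arm.get_image("wrist")[:,:,::-1]
a=arm.get_image("scene")[:,:,::-1];b=arm.get_image("side")[:,:,::-1]
cv2.imwrite("pics/w2.png",w)
# expected coaster outline overlay
th=np.linspace(0,2*np.pi,60);C=np.c_[.571+.055*np.cos(th),-.254+.055*np.sin(th),0*th+.006]
o=[]
for n,im,r in(("scene",a,(140,240,200,320)),("side",b,(130,230,290,410)),("wrist",w,(100,400,140,500))):
    im=im.copy()
    for q in proj(n,C,p if n=="wrist" else None): 
        if 0<=q[0]<640 and 0<=q[1]<400: im[int(round(q[1])),int(round(q[0]))]=(0,0,255)
    o.append(cv2.resize(im[r[0]:r[1],r[2]:r[3]],(390,300) if n!="wrist" else (360,300),interpolation=cv2.INTER_NEAREST))
cv2.imwrite("pics/c2.png",np.vstack([np.hstack(o[:2]),cv2.copyMakeBorder(o[2],0,0,0,420,cv2.BORDER_CONSTANT)]))
```

```text
[ 0.571  -0.2546  0.0632] [ 2.225   2.2178 -0.002 ] 0.6088481262765849 14.999525932799997
```

View pics/c2.png

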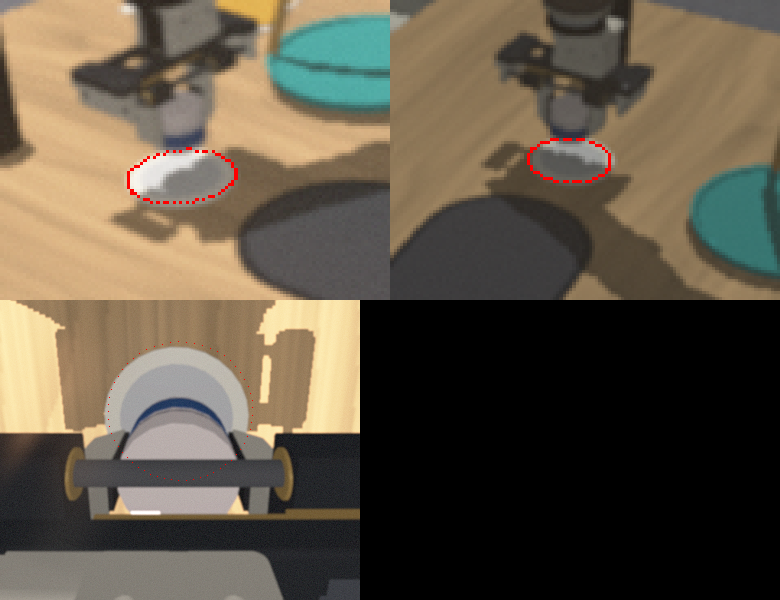

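The predicted coaster outline fits all three views to a few mm, and the jar is above its middle. Lowering.

send_rows --increments '[[5,[0,0,1],[0,0,0]],[5,[0,0,1.5],[0,0,0]],[5,[0,0,1.2],[0,0,0]],[5,[0,0,0.6],[0,0,0]],[5,[0,0,0.2],[0,0,0]]]'

```text
clock: 3.85
position: [0.5712, -0.2516, 0.0172]
ee_rot: [-2.22, -2.22, 0.001]
force: [-0.2, -0.3, -1.9]
width: 0.611
gripper_force: 15.0
```

send_rows --increments '[[5,[0,0,0.1],[0,0,0]],[5,[0,0,0],[0,0,0]]]'

```text
clock: 4.05
position: [0.5722, -0.2522, 0.0179]
ee_rot: [2.221, 2.221, 0.0]
force: [0.5, 0.6, -1.9]
width: 0.607
gripper_force: 15.0
```

send_rows --increments '[[5,[0,0,0.1],[0,0,0]],[5,[0,0,0],[0,0,0]]]'

```text
clock: 4.25
position: [0.5723, -0.2522, 0.0171]
ee_rot: [2.221, 2.221, 0.001]
force: [-0.2, 0.5, -1.2]
width: 0.609
gripper_force: 15.0
```

send_rows --increments '[[5,[0,0,0.1],[0,0,0]],[5,[0,0,0],[0,0,0]]]'

```text
clock: 4.45
position: [0.5723, -0.2522, 0.017]
ee_rot: [2.221, 2.221, 0.001]
force: [-4.1, 2.0, 9.6]
width: 0.608
gripper_force: 15.0
```

Contact with the coaster. Releasing, then straight up.

send_rows --increments '[[5,[0,0,-0.1],[0,0,0]],[9.18,[0,0,0],[0,0,0]],[9.18,[0,0,0],[0,0,0]],[9.18,[0,0,0],[0,0,0]],[9.18,[0,0,0],[0,0,0]]]'

```text
clock: 4.95
position: [0.572, -0.2521, 0.0167]
ee_rot: [-2.222, -2.221, 0.0]
force: [0.2, 0.7, -0.1]
width: 0.911
gripper_force: 0.0
```

send_rows --increments '[[9.18,[0,0,-1],[0,0,0]],[9.18,[0,0,-3],[0,0,0]],[9.18,[0,0,-5],[0,0,0]],[9.18,[0,0,-5],[0,0,0]],[9.18,[0,0,-5],[0,0,0]]]'

```text
clock: 5.45
position: [0.5716, -0.2519, 0.2095]
ee_rot: [2.221, 2.221, 0.0]
force: [1.9, 0.2, -1.2]
width: 1.0
gripper_force: 0.0
```

Run:
```python
from h import *
s=arm.observe();print(s["position"],s["width"],s["joints"])
a=arm.get_image("scene")[:,:,::-1];b=arm.get_image("side")[:,:,::-1]
cv2.imwrite("pics/c3.png",np.hstack([cv2.resize(x,(390,300),interpolation=cv2.INTER_CUBIC) for x in(a[130:230,200:330],b[120:220,280:410])]))
cv2.imwrite("pics/side3.png",b);cv2.imwrite("pics/scene3.png",a)
```

```text
[ 0.57161814 -0.25192966  0.2095207 ] 1.0003022988550445 [ 0.31018503  0.44724895  0.02827282  1.59751166 -0.01375454  1.09661983
  0.34182925]
```

View pics/c3.png

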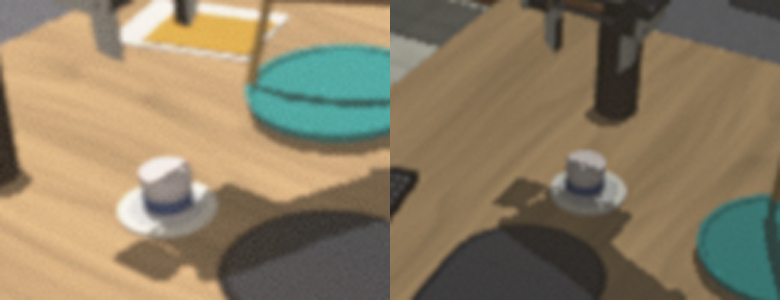

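Jar upright, wholly on the coaster (scene crop (167,190), side crop (587,180)). Next, to above the dish.

send_rows --increments '[[9.18,[2,0,-1],[0,0,0]],[9.18,[4,-0.4,-1],[0,0,0]],[9.18,[4,-0.4,-1],[0,0,0]],[9.18,[4,-0.4,-1],[0,0,0]],[9.18,[4,-0.4,-1],[0,0,0]]]'

```text
clock: 6.05
position: [0.5556, -0.0705, 0.2577]
ee_rot: [2.221, 2.221, 0.001]
force: [1.3, 0.3, 0.7]
width: 1.001
gripper_force: 0.0
```

send_rows --increments '[[9.18,[4,-0.4,0],[0,0,0]],[9.18,[4,-0.4,0],[0,0,0]],[9.18,[4,-0.4,0],[0,0,0]],[9.18,[4,-0.4,0],[0,0,0]],[9.18,[4,-0.4,0],[0,0,0]]]'

```text
clock: 6.55
position: [0.5356, 0.1295, 0.2574]
ee_rot: [2.221, 2.221, 0.001]
force: [0.6, 0.9, 0.3]
width: 1.0
gripper_force: 0.0
```

send_rows --increments '[[9.18,[3.5,-0.4,0],[0,0,0]],[9.18,[2,0,0],[0,0,0]],[9.18,[0,0,0],[0,0,0]]]'

```text
clock: 6.85
position: [0.5311, 0.1869, 0.2571]
ee_rot: [-2.215, -2.227, -0.002]
force: [-0.5, 0.2, 0.6]
width: 0.999
gripper_force: 0.0
```

Run:
```python
from h import *
import pickle
s=arm.observe();print(s["position"],s["ee_rot"],s["joints"])
p=arm.camera_params("wrist");w=arm.get_image("wrist")[:,:,::-1]
pickle.dump(p,open("pics/p4.pkl","wb"))
cv2.imwrite("pics/w4.png",w)
np.set_printoptions(precision=4,suppress=True)
for u,v in(((389.4,227.4),(271.8,230.5)),((411.2,206.2),(304.2,242.6))): print(tri(u,v),onz("scene",u,.111),onz("side",v,.111))
```

```text
[0.53112505 0.1869475  0.25712474] [-2.21471088 -2.22659572 -0.00226721] [-0.32212394  0.31800065 -0.14567464  1.67400179  0.048046    1.15215471
 -0.47473724]
(array([0.589 , 0.2554, 0.1149]), np.float64(0.002699268218132658)) [0.5854 0.2545 0.111 ] [0.5921 0.2501 0.111 ]
(array([0.4647, 0.2532, 0.1139]), np.float64(0.006746824691436898)) [0.4639 0.2553 0.111 ] [0.4671 0.2461 0.111 ]
```

View pics/w4.png

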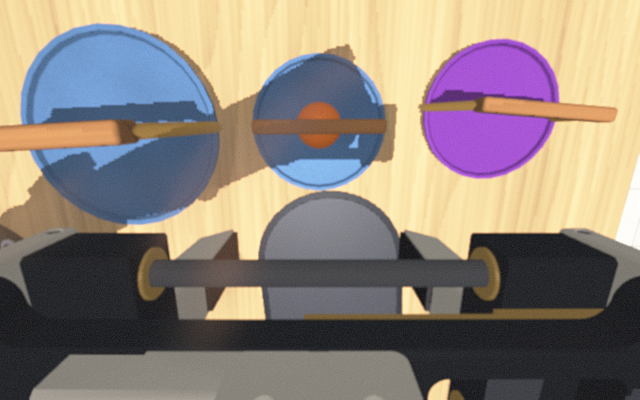

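The bar runs from about (252,126) to (386,126) over the tangerine (319,124); the mat's end is at (330,192). I'll turn these into positions.

Run:
```python
from h import *
import pickle
np.set_printoptions(precision=4,suppress=True)
p=pickle.load(open("pics/p4.pkl","rb"));im=cv2.imread("pics/w4.png");h=cv2.cvtColor(im,cv2.COLOR_BGR2HSV)
k=((h[...,0]>3)&(h[...,0]<14)&(h[...,1]>90)).astype(np.uint8);k[:,:245]=0;k[:,392:]=0;k[:105]=0;k[145:]=0
P=[]
for c in list(range(256,292,3))+list(range(348,384,3)):
    r=np.where(k[:,c])[0]
    if len(r)>4: P.append((c,(r[0]+r[-1])/2,r[-1]-r[0]+1))
P=np.array(P);print(P[[0,6,-7,-1]])
c=np.polyfit(P[:,0],P[:,1],1)
xs=np.where(k[126])[0];print(xs[0],xs[-1])
for z in(.111,.122):
    A,B=[onz("wrist",(x,np.polyval(c,x)),z,p) for x in(xs[0]-.5,xs[-1]+.5)]
    print(z,A,B,"mid",(A+B)/2,"len",np.linalg.norm(A-B),"yaw",np.degrees(np.arctan2(*(B-A)[1::-1])))
b=((h[...,0]>95)&(h[...,0]<125)&(h[...,1]>70)).astype(np.uint8);b[:,:245]=0;b[:,392:]=0;b[:50]=0;b[191:]=0
ct=max(cv2.findContours(b,0,1)[0],key=cv2.contourArea);e=cv2.fitEllipse(cv2.convexHull(ct));print(e,onz("wrist",e[0],.018,p))
print("tang",onz("wrist",(319,124),.035,p))
d=((h[...,1]<70)&(h[...,2]<140))
for v in(200,210,220,230):
    x=np.where(d[v,240:410])[0]+240;print(onz("wrist",(x[0],v),.003,p)[:2],onz("wrist",(x[-1],v),.003,p)[:2])
q=np.where(d[185:,331])[0][0]+185;print("end",onz("wrist",(331,q),.003,p))
```

```text
[[256. 126.  13.]
 [274. 126.  13.]
 [363. 126.  13.]
 [381. 126.  13.]]
255 384
0.111 [0.4661 0.2517 0.111 ] [0.5953 0.2521 0.111 ] mid [0.5307 0.2519 0.111 ] len 0.12923810455641643 yaw 0.18253784363549874
0.122 [0.4684 0.2519 0.122 ] [0.5929 0.2523 0.122 ] mid [0.5306 0.2521 0.122 ] len 0.1245796891683697 yaw 0.1825378436355269
((325.2120666503906, 155.09178161621094), (63.6750373840332, 111.1264419555664), 79.126708984375) [0.5388 0.2133 0.018 ]
tang [0.5303 0.2534 0.035 ]
[0.4966 0.1473] [0.5984 0.1479]
[0.4761 0.1322] [0.6194 0.1331]
[0.4625 0.1169] [0.6335 0.1179]
[0.4531 0.1013] [0.6434 0.1024]
end [0.548  0.1594 0.003 ]
```

Bar centre (0.531, 0.252), yaw 0.2°, length 129 mm (should be 130). Mat: stadium with centre near (0.552, 0.000) and long axis about 4.1° ccw of y. Next, move over the bar and turn the gripper.

send_rows --increments '[[9.18,[2,0,0],[0,0,0]],[9.18,[2.5,0,0],[0,0,0]],[9.18,[2,0,0],[0,0,0]],[9.18,[0,0,0],[0,0,-0.12]],[9.18,[0,0,0],[0,0,-0.14]]]'

```text
clock: 7.4
position: [0.5324, 0.2469, 0.2569]
ee_rot: [1.909, 2.494, -0.001]
force: [0.2, -1.0, -0.2]
width: 0.998
gripper_force: 0.0
```

send_rows --increments '[[9.18,[0,0,0],[0,0,-0.14]],[9.18,[0,0,0],[0,0,-0.14]],[9.18,[0,0,0],[0,0,-0.14]],[9.18,[0,0,0],[0,0,-0.14]],[9.18,[0,0,0],[0,0,-0.14]]]'

```text
clock: 7.9
position: [0.5326, 0.2458, 0.2569]
ee_rot: [0.939, 2.997, -0.001]
force: [0.1, 0.5, 1.0]
width: 0.999
gripper_force: 0.0
```

send_rows --increments '[[9.18,[0,0,0],[0,0,-0.14]],[9.18,[0,0,0],[0,0,-0.14]],[9.18,[0,0,0],[0,0,-0.14]],[9.18,[0,0,0],[0,0,-0.14]],[9.18,[0,0,0],[0,0,-0.05]]]'

```text
clock: 8.4
position: [0.5327, 0.2457, 0.2568]
ee_rot: [-0.003, 3.141, -0.002]
force: [-0.4, -0.3, -0.0]
width: 1.002
gripper_force: 0.0
```

Run:
```python
from h import *
from scipy.spatial.transform import Rotation as Ro
np.set_printoptions(precision=4,suppress=True)
s=arm.observe();print(s["position"],s["joints"]);print(Ro.from_rotvec(s["ee_rot"]).as_matrix())
# mat fit with stadium silhouettes in scene3/side3
from scipy.optimize import minimize
def st(x,y,a):
    t=np.linspace(-np.pi/2,np.pi/2,25);q=np.c_[.11*np.sin(t),.05+.11*np.cos(t)];q=np.r_[q,-q];c,s_=np.cos(a),np.sin(a)
    return np.c_[x+c*q[:,0]-s_*q[:,1],y+s_*q[:,0]+c*q[:,1],0*q[:,0]+.003]
M={}
for n,sd in(("scene",(290,225)),("side",(310,220))):
    h=cv2.cvtColor(cv2.imread(f"pics/{n}3.png"),cv2.COLOR_BGR2HSV);k=((h[...,1]<75)&(h[...,2]<120)).astype(np.uint8)
    k=cv2.morphologyEx(k,cv2.MORPH_OPEN,np.ones((3,3)));l=cv2.connectedComponents(k)[1];k=(l==l[sd[1],sd[0]]).astype(np.uint8);print(n,k.sum());M[n]=cv2.GaussianBlur(k.astype(np.float32),(0,0),1)
P={n:arm.camera_params(n) for n in M}
def f(v,ns):
    e=0
    for n in ns:
        z=np.zeros((400,640),np.float32);cv2.fillPoly(z,[np.round(proj(n,st(*v),P[n])*16).astype(np.int32)],1,shift=4)
        e+=np.abs(cv2.GaussianBlur(z,(0,0),1)-M[n]).sum()
    return e
for ns in(["scene"],["side"],["scene","side"]):
    r=minimize(f,[.552,0,.07],args=(ns,),method="Nelder-Mead",options=dict(initial_simplex=[[.552,0,.07],[.562,0,.07],[.552,.01,.07],[.552,0,.12]]));print(ns,r.x,r.fun)
```

```text
[0.5327 0.2457 0.2568] [-0.1827  0.3962 -0.4783  1.5958  0.1933  1.1971  0.8724]
[[-1.     -0.0019  0.0004]
 [-0.0019  1.     -0.0012]
 [-0.0004 -0.0012 -1.    ]]
scene 3611
side 2398
['scene'] [0.5535 0.0033 0.0654] 264.3283996582031
['side'] [ 0.5514 -0.0011  0.0992] 245.0
['scene', 'side'] [0.5545 0.003  0.0443] 535.5757446289062
```

Mat confirmed at about (0.552, 0.001), yaw 0.07. Correct the shortfall by 0.6 cm in y and descend.

send_rows --increments '[[9.18,[0.2,0.6,1],[0,0,0]],[9.18,[0,0,3],[0,0,0]],[9.18,[0,0,3],[0,0,0]],[9.18,[0,0,2],[0,0,0]],[9.18,[0,0,0],[0,0,0]]]'

```text
clock: 8.9
position: [0.5284, 0.252, 0.1634]
ee_rot: [-0.005, -3.137, 0.005]
force: [-1.2, -1.1, -0.1]
width: 1.003
gripper_force: 0.0
```

Run:
```python
from h import *
s=arm.observe();print(s["position"],s["ee_rot"])
p=arm.camera_params("wrist");w=arm.get_image("wrist")[:,:,::-1].copy()
d=arm.get_image("side")[:,:,::-1]
for X in((.466,.252,.111),(.5953,.252,.111),(.5307,.252,.122)):
    q=proj("wrist",[X],p)[0];print(q);cv2.circle(w,tuple(int(round(x)) for x in q),3,(0,255,0),1)
cv2.imwrite("pics/w5.png",np.hstack([cv2.resize(w,(480,300)),cv2.resize(d[190:290,240:340],(300,300))]))
```

```text
[0.52836737 0.25199359 0.16339606] [-0.00530299 -3.13672545  0.00517632]
[318.33070149 134.21155688]
[318.83597036 298.80874985]
[318.55467049 227.67625386]
```

View pics/w5.png

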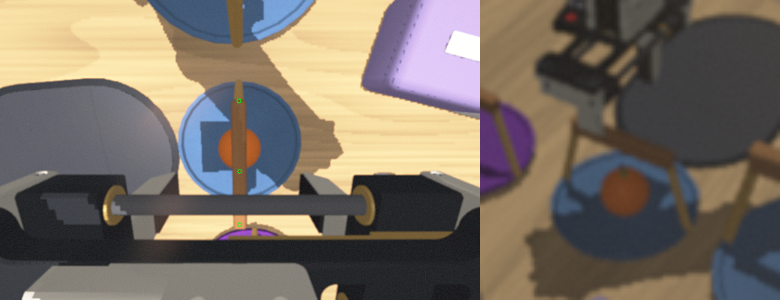

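The bar is in line between the fingers (far end at (238,101) matches the projection). Descend.

send_rows --increments '[[9.18,[0,0,2.5],[0,0,0]],[9.18,[0,0,2.2],[0,0,0]],[9.18,[0,0,1.4],[0,0,0]],[9.18,[0,0,0.8],[0,0,0]],[9.18,[0,0,0.2],[0,0,0]]]'

```text
clock: 9.5
position: [0.5302, 0.254, 0.0957]
ee_rot: [0.002, 3.142, -0.0]
force: [0.1, 0.6, 0.1]
width: 0.998
gripper_force: 0.0
```

send_rows --increments '[[9.18,[0,0,0],[0,0,0]],[9.18,[0,0,0],[0,0,0]]]'

```text
clock: 9.7
position: [0.5306, 0.2544, 0.0967]
ee_rot: [0.002, 3.14, 0.001]
force: [0.0, 0.6, 0.9]
width: 0.999
gripper_force: 0.0
```

send_rows --increments '[[6,[0,-0.2,0.2],[0,0,0]],[4,[0,0,0],[0,0,0]],[4,[0,0,0],[0,0,0]],[3,[0,0,0],[0,0,0]],[3,[0,0,0],[0,0,0]]]' --force 5

```text
clock: 10.2
position: [0.5301, 0.252, 0.0938]
ee_rot: [0.001, 3.141, 0.0]
force: [-0.0, 0.2, 0.5]
width: 0.616
gripper_force: 0.0
```

send_rows --increments '[[2.2,[0,0,0],[0,0,0]],[2,[0,0,0],[0,0,0]],[1.9,[0,0,0],[0,0,0]],[1.8,[0,0,0],[0,0,0]],[1.7,[0,0,0],[0,0,0]]]'

```text
clock: 10.7
position: [0.53, 0.252, 0.0937]
ee_rot: [0.001, 3.142, -0.0]
force: [-1.0, -0.2, -0.1]
width: 0.206
gripper_force: 0.0
```

send_rows --increments '[[1.6,[0,0,0],[0,0,0]],[1.5,[0,0,0],[0,0,0]],[1.4,[0,0,0],[0,0,0]],[1.2,[0,0,0],[0,0,0]],[1,[0,0,0],[0,0,0]]]'

```text
clock: 11.2
position: [0.53, 0.2521, 0.0937]
ee_rot: [0.001, 3.142, 0.0]
force: [-0.0, 0.8, -0.5]
width: 0.153
gripper_force: 5.0
```

send_rows --increments '[[1,[0,0,0],[0,0,0]],[0.5,[0,0,0],[0,0,0]],[0.5,[0,0,0],[0,0,0]],[0.5,[0,0,0],[0,0,0]],[0.5,[0,0,0],[0,0,0]]]' --force 20

```text
clock: 11.7
position: [0.53, 0.2521, 0.0937]
ee_rot: [-0.001, -3.142, -0.0]
force: [0.3, 0.5, -1.2]
width: 0.146
gripper_force: 20.0
```

send_rows --increments '[[0.5,[0,0,0],[0,0,0]],[0.5,[0,0,0],[0,0,0]],[0.5,[0,0,0],[0,0,0]],[0.5,[0,0,0],[0,0,0]]]' --force 45

```text
clock: 12.1
position: [0.53, 0.2521, 0.0938]
ee_rot: [0.001, 3.141, 0.0]
force: [0.2, 1.0, -0.7]
width: 0.149
gripper_force: 45.0
```

Gripped (13.6 mm). Gentle straight lift.

send_rows --increments '[[0.5,[0,0,-0.1],[0,0,0]],[0.5,[0,0,-0.2],[0,0,0]],[0.5,[0,0,-0.3],[0,0,0]],[0.5,[0,0,-0.4],[0,0,0]],[0.5,[0,0,-0.5],[0,0,0]]]'

```text
clock: 12.6
position: [0.5299, 0.2518, 0.109]
ee_rot: [-0.001, -3.141, 0.0]
force: [-0.1, 0.1, -4.2]
width: 0.148
gripper_force: 45.0
```

send_rows --increments '[[0.5,[0,0,-0.5],[0,0,0]],[0.5,[0,0,-0.5],[0,0,0]],[0.5,[0,0,-0.5],[0,0,0]],[0.5,[0,0,-0.4],[0,0,0]],[0.5,[0,0,-0.3],[0,0,0]]]'

```text
clock: 13.1
position: [0.5301, 0.252, 0.1312]
ee_rot: [0.001, 3.141, 0.0]
force: [1.6, -0.5, -3.9]
width: 0.149
gripper_force: 45.0
```

send_rows --increments '[[0.5,[0,0,-0.3],[0,0,0]],[0.5,[0,0,-0.2],[0,0,0]],[0.5,[0,0,-0.1],[0,0,0]],[0.5,[0,0,0],[0,0,0]],[0.5,[0,0,0],[0,0,0]]]'

```text
clock: 13.6
position: [0.53, 0.2519, 0.1366]
ee_rot: [-0.001, -3.141, 0.0]
force: [-0.3, 0.4, -5.0]
width: 0.149
gripper_force: 45.0
```

Run:
```python
from h import *
from scipy.spatial.transform import Rotation as Ro
np.set_printoptions(precision=4,suppress=True)
s=arm.observe();print(s["position"],s["joints"],s["force"],s["ft_torque"]);print(Ro.from_rotvec(s["ee_rot"]).as_matrix())
a=arm.get_image("scene")[:,:,::-1];b=arm.get_image("side")[:,:,::-1]
cv2.imwrite("pics/c6.png",np.hstack([cv2.resize(x,(390,390),interpolation=cv2.INTER_CUBIC) for x in(a[160:290,330:460],b[160:290,230:360])]))
```

```text
[0.53   0.2519 0.1366] [-0.2155  0.5065 -0.4534  1.747   0.2644  0.9491  0.7951] [-0.3085  0.4293 -5.0205] [ 0.1366 -0.0212  0.0383]
[[-1.      0.0009 -0.0002]
 [ 0.0009  1.     -0.0001]
 [ 0.0002 -0.0001 -1.    ]]
```

View pics/c6.png

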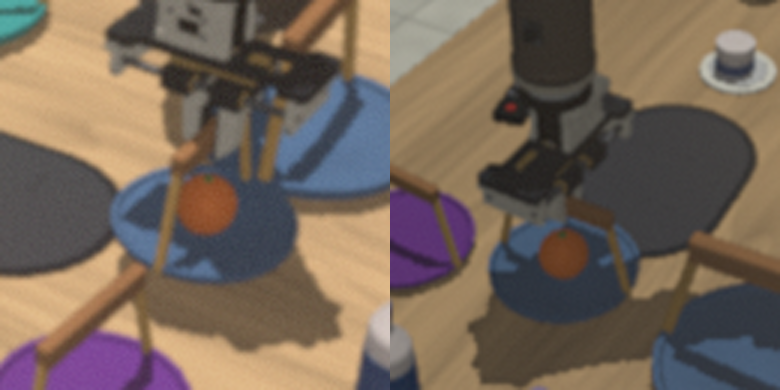

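Dish clear of the table, level, tangerine in its middle (scene crop (207,205), side crop (563,253)). Quarter turn, ramped.

send_rows --increments '[[0.5,[0,0,0],[0,0,0.02]],[0.5,[0,0,0],[0,0,0.04]],[0.5,[0,0,0],[0,0,0.06]],[0.5,[0,0,0],[0,0,0.08]],[0.5,[0,0,0],[0,0,0.08]]]'

```text
clock: 14.2
position: [0.53, 0.252, 0.1367]
ee_rot: [-0.446, -3.11, -0.0]
force: [-0.4, -0.5, -3.9]
width: 0.148
gripper_force: 45.0
```

send_rows --increments '[[0.5,[0,0,0],[0,0,0.08]],[0.5,[0,0,0],[0,0,0.08]],[0.5,[0,0,0],[0,0,0.08]],[0.5,[0,0,0],[0,0,0.08]],[0.5,[0,0,0],[0,0,0.08]]]'

```text
clock: 14.7
position: [0.53, 0.2521, 0.1367]
ee_rot: [-1.055, -2.959, -0.0]
force: [0.7, 0.4, -4.3]
width: 0.148
gripper_force: 45.0
```

send_rows --increments '[[0.5,[0,0,0],[0,0,0.08]],[0.5,[0,0,0],[0,0,0.08]],[0.5,[0,0,0],[0,0,0.08]],[0.5,[0,0,0],[0,0,0.08]],[0.5,[0,0,0],[0,0,0.08]]]'

```text
clock: 15.2
position: [0.5299, 0.2521, 0.1367]
ee_rot: [-1.622, -2.69, 0.0]
force: [0.0, 0.4, -3.3]
width: 0.149
gripper_force: 45.0
```

send_rows --increments '[[0.5,[0,0,0],[0,0,0.08]],[0.5,[0,0,0],[0,0,0.08]],[0.5,[0,0,0],[0,0,0.08]],[0.5,[0,0,0],[0,0,0.06]],[0.5,[0,0,0],[0,0,0.06]]]'

```text
clock: 15.7
position: [0.5299, 0.2522, 0.1367]
ee_rot: [-2.076, -2.358, -0.0]
force: [0.2, 0.3, -4.1]
width: 0.149
gripper_force: 45.0
```

send_rows --increments '[[0.5,[0,0,0],[0,0,0.04]],[0.5,[0,0,0],[0,0,0.02]],[0.5,[0,0,0],[0,0,0]],[0.5,[0,0,0],[0,0,0]]]'

```text
clock: 16.1
position: [0.53, 0.2521, 0.1367]
ee_rot: [2.141, 2.299, 0.0]
force: [-0.6, -0.1, -3.3]
width: 0.147
gripper_force: 45.0
```

Run:
```python
from h import *
from scipy.spatial.transform import Rotation as Ro
np.set_printoptions(precision=4,suppress=True)
s=arm.observe();R=Ro.from_rotvec(s["ee_rot"]).as_matrix();P=s["position"];print(P,s["joints"],s["force"]);print(R,"yaw x",np.degrees(np.arctan2(R[1,0],R[0,0])))
print("to mat, tool axes cm",100*R.T@(np.array([.5525,.001,.1366])-P))
```

```text
[0.53   0.2521 0.1367] [-0.475   0.4645 -0.0838  1.7702  0.0476  0.9089 -0.5084] [-0.6467 -0.1419 -3.2926]
[[-0.0707  0.9975  0.    ]
 [ 0.9975  0.0707 -0.    ]
 [-0.      0.     -1.    ]] yaw x 94.0525608017836
to mat, tool axes cm [-25.2016   0.471    0.0123]
```

send_rows --increments '[[0.5,[-0.2,0,0],[0,0,0]],[0.5,[-0.4,0,0],[0,0,0]],[0.5,[-0.6,0,0],[0,0,0]],[0.5,[-0.8,0,0],[0,0,0]],[0.5,[-1.0,0,0],[0,0,0]]]'

```text
clock: 16.6
position: [0.5322, 0.2212, 0.1367]
ee_rot: [2.142, 2.298, -0.0]
force: [-0.9, -0.1, -4.1]
width: 0.152
gripper_force: 45.0
```

send_rows --increments '[[0.5,[-1.2,0.03,0],[0,0,0]],[0.5,[-1.2,0.03,0],[0,0,0]],[0.5,[-1.2,0.03,0],[0,0,0]],[0.5,[-1.2,0.03,0],[0,0,0]],[0.5,[-1.2,0.03,0],[0,0,0]]]'

```text
clock: 17.1
position: [0.5379, 0.1611, 0.1368]
ee_rot: [2.143, 2.297, 0.0]
force: [-0.8, 0.1, -4.9]
width: 0.148
gripper_force: 45.0
```

send_rows --increments '[[0.5,[-1.2,0.03,0],[0,0,0]],[0.5,[-1.2,0.03,0],[0,0,0]],[0.5,[-1.2,0.03,0],[0,0,0]],[0.5,[-1.2,0.03,0],[0,0,0]],[0.5,[-1.2,0.03,0],[0,0,0]]]'

```text
clock: 17.6
position: [0.5436, 0.1015, 0.1367]
ee_rot: [2.142, 2.298, -0.0]
force: [-0.0, 0.9, -3.5]
width: 0.151
gripper_force: 45.0
```

send_rows --increments '[[0.5,[-1.2,0.03,0],[0,0,0]],[0.5,[-1.2,0.03,0],[0,0,0]],[0.5,[-1.2,0.03,0],[0,0,0]],[0.5,[-1.2,0.03,0],[0,0,0]],[0.5,[-1.2,0.03,0],[0,0,0]]]'

```text
clock: 18.1
position: [0.5493, 0.0418, 0.1367]
ee_rot: [2.142, 2.298, 0.0]
force: [0.4, 0.9, -3.9]
width: 0.151
gripper_force: 45.0
```

send_rows --increments '[[0.5,[-1.2,0.03,0],[0,0,0]],[0.5,[-1.0,0,0],[0,0,0]],[0.5,[-0.8,0,0],[0,0,0]],[0.5,[-0.6,0,0],[0,0,0]],[0.5,[-0.4,0,0],[0,0,0]]]'

```text
clock: 18.6
position: [0.5523, 0.0024, 0.1367]
ee_rot: [-2.143, -2.297, 0.0]
force: [-1.0, 0.3, -3.4]
width: 0.147
gripper_force: 45.0
```

send_rows --increments '[[0.5,[-0.2,0,0],[0,0,0]],[0.5,[0,0,0],[0,0,0]],[0.5,[0,0,0],[0,0,0]],[0.5,[0,0,0],[0,0,0]],[0.5,[0,0,0],[0,0,0]]]'

```text
clock: 19.1
position: [0.5524, 0.0013, 0.1368]
ee_rot: [-2.142, -2.298, -0.0]
force: [-0.3, -0.2, -5.1]
width: 0.151
gripper_force: 45.0
```

Run:
```python
from h import *
from scipy.spatial.transform import Rotation as Ro
np.set_printoptions(precision=4,suppress=True)
s=arm.observe();R=Ro.from_rotvec(s["ee_rot"]).as_matrix();P=s["position"];print(P,s["clock"],s["dq"],s["force"]);print(R)
a=arm.get_image("scene")[:,:,::-1].copy();b=arm.get_image("side")[:,:,::-1].copy()
t=np.linspace(-np.pi/2,np.pi/2,40);q=np.c_[.11*np.sin(t),.05+.11*np.cos(t)];q=np.r_[q,-q];c,s_=np.cos(.07),np.sin(.07)
m=np.c_[.5525+c*q[:,0]-s_*q[:,1],.001+s_*q[:,0]+c*q[:,1],0*q[:,0]+.003]
th=np.linspace(0,6.28,80);d=np.c_[P[0]+.086*np.cos(th),P[1]+.086*np.sin(th),0*th+.063]
for n,im in(("scene",a),("side",b)):
    for X,col in((m,(0,0,255)),(d,(0,255,0))):
        for u in proj(n,X): im[int(round(u[1])),int(round(u[0]))]=col
cv2.imwrite("pics/c7.png",np.hstack([cv2.resize(x,(400,400),interpolation=cv2.INTER_NEAREST) for x in(a[150:290,240:380],b[140:280,250:390])]))
```

```text
[0.5524 0.0013 0.1368] 19.1 [ 0.0016  0.0004  0.0024 -0.0019 -0.0002 -0.0002  0.001 ] [-0.2624 -0.2073 -5.1021]
[[-0.0704  0.9975  0.0001]
 [ 0.9975  0.0704  0.0001]
 [ 0.0001  0.0001 -1.    ]]
```

View pics/c7.png

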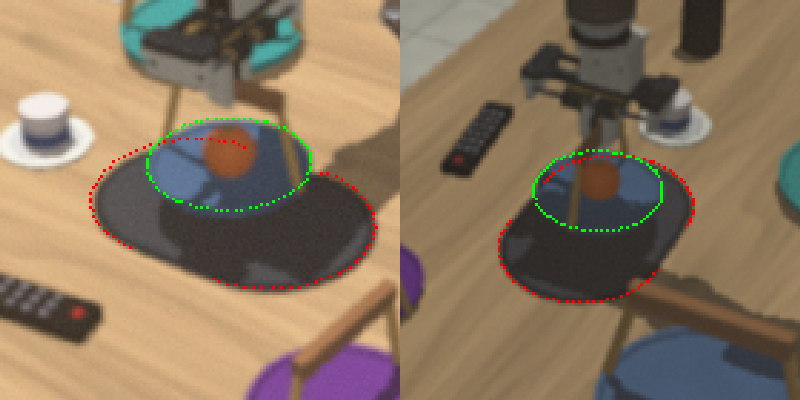

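The projected mat outline (red) and dish rim (green) fit both views. The dish is level and centred, the tangerine is in its middle, the jar is on the coaster, and there is about 40 mm of air. Handing in.

```bash
python3 -c "
from cell import arm
print(arm.sign_off())"
```

```text
the job is handed in; nothing more can be done
None
```

The job is handed in at about 19 s: the jar stands upright on the coaster, and the arm holds the tangerine dish still and level over the middle of the mat, about 4 cm up, with its handle along the mat's long axis and the tangerine in its middle.

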